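# Feel along a pressure-sensing edge

## Task

Test the pressure-sensing edge on the bench: with the fingertips pointing down, touch the black rubber strip at the end beside the terminal box and run them along the middle of its top, round the bend, to the plain end, pressing lightly all the way so that the strip sinks a little on its springs but is never pushed down to its stop. Only touch it: do not lift, tip or shift the unit, and leave the things around it where they are. Finish with the fingers away and the strip sprung back up.

Things in the scene. Friction and masses are not known exactly. Their poses are not given: they have to be found in the camera images.
- edge_unit: the sensing edge, about 2.2 kg, loose on the bench: steel foot 50 mm wide, 10 thick, with an aluminium channel (top at 30 mm) carrying a black rubber strip; bent once by 45 degrees in plan. A grey terminal box (50 x 44 mm, top at 34 mm, lower than the strip) is on the foot beyond one end of the strip. Origin at bench level near the middle; x along the longer leg, away from the box; any yaw
- strip (a joint): how far the rubber strip is pressed down, m: 0 = fully up, 0.010 = at its stop. It sinks as a whole, straight down, wherever it is pressed; springs hold it up (about 2 N to start it, 0.6 N more per mm, about 8 N at the stop) and bring it back up
- p0 (a point): point on the centre line of the top of the rubber strip (16 mm wide, 48 mm above the bench when up), at the end beside the terminal box, 10 mm in from the end of the strip (start here)
- p1 (a point): point on the centre line of the top of the rubber strip (16 mm wide, 48 mm above the bench when up), 30 mm along the strip's centre line from p0
- p2 (a point): point on the centre line of the top of the rubber strip (16 mm wide, 48 mm above the bench when up), 60 mm along the strip's centre line from p0
- p3 (a point): point on the centre line of the top of the rubber strip (16 mm wide, 48 mm above the bench when up), 90 mm along the strip's centre line from p0, last one before the bend
- p4 (a point): point on the centre line of the top of the rubber strip (16 mm wide, 48 mm above the bench when up), 120 mm along the strip's centre line from p0, just past the bend
- p5 (a point): point on the centre line of the top of the rubber strip (16 mm wide, 48 mm above the bench when up), 150 mm along the strip's centre line from p0
- p6 (a point): point on the centre line of the top of the rubber strip (16 mm wide, 48 mm above the bench when up), 180 mm along the strip's centre line from p0
- p7 (a point): point on the centre line of the top of the rubber strip (16 mm wide, 48 mm above the bench when up), 210 mm along, at the plain end, 10 mm in from the end of the strip (finish here)
- vee_block: bystander, to be left alone: a small steel block with a V groove, 50 x 40 mm, about 36 mm tall, standing in the bend of the sensing edge; origin: at its underside
- tin: bystander, to be left alone: an upright closed metal jar, 52 mm across, 70 mm tall (taller than the strip), its axis 80 to 100 mm from the strip's centre line; origin: at its underside
- collar: bystander, to be left alone: a dark steel ring, 36 mm across, 16 mm tall, lying flat near the strip; origin: at its underside
- hammer: bystander, to be left alone: a hammer lying on the bench to the right; origin: near the middle, at bench level
- screwdriver: bystander, to be left alone: a screwdriver lying on the bench to the left; origin: near the middle, at bench level
- wrench: bystander, to be left alone: an open-ended wrench lying on the bench to the right; origin: near the middle, at bench level
- gauge_block: bystander, to be left alone: a plain steel block, 60 x 30 x 25 mm, lying flat beside the sensing edge, on the vee block's side; origin: at its underside

How it is judged:
By the outcome, as a careful person would: the job done as asked, in the order asked, and still so for the second after the job is handed in, with the robot touching nothing.
It also fails if it takes over 40 s, if anything falls off the work surface, if the arm or the gripper's body presses on something with over 40 N, if the wrist force passes 120 N, or if a joint passes its speed limit or range.

## Robot

A 7-joint arm with a two-finger parallel gripper is mounted at the origin on the work surface. World frame = base frame: x ahead of the robot, y to its left, z up, the work surface at z = 0. Lengths are in m, angles in rad, forces in N, time in s.
With the tool pointing down it reaches from about 0.4 to 0.85 m from the base axis. Payload 4.5 kg.
Tool frame: the origin (TCP) lies between the finger pads; the fingertips stand 19 mm ahead of it and the grasp point (between the pads) is the TCP (r.nose_length is the distance from the TCP to the fingertips, in m); z points along the fingers, x is the direction in which the jaws open and shut, and the axes are right-handed (so a half turn about z gives the same grasp; the last joint's range is limited). The gripper opens to 88 mm and grips with 3 to 60 N. Pads are 18 mm wide; open, the fingers measure 123 mm over their backs; the gripper's body (75 mm by 187 mm) begins 45 mm behind the grasp point.
Start: joints at [1.198, 0.689, -0.195, 1.565, 0.157, 0.902, -0.215], TCP at [0.247, -0.574, 0.258] pointing down, gripper open.
Joint ranges: [-3.01, 3.01], [-0.46, 2.08], [-1.47, 1.51], [0.13, 2.56], [-1, 4.14], [0.04, 2.09], [-2.66, 2.66]. Speed limits (rad/s): [2.57, 2.57, 3.14, 3.14, 3.14, 3.14, 3.14].

## Interface

Orientations are given as a unit quaternion [x, y, z, w].
In Python, from plant import get_state, vision, r gives the robot as it stands.
- The arm moves only by the tool play_rows, never from a script. Its argument "deltas" is a list that holds one entry, the list of rows, each a list of 7 numbers: the gripper command: -1 is fully open, 1 is shut, values between are in proportion, then the shift along the tool's x, y, z normalised to -1 to 1, where 1 is 300 mm, then the turn, a rotation vector about the tool's x, y, z normalised to -1 to 1, where 1 is pi rad. A call has 1 to 5 rows; each row is the pose to reach, as a shift and turn from the pose measured when the call began, along the tool's axes at that moment, turning the shorter way round; what a row does not reach only later rows make up. A row lasts 1/8 s, in which the tool goes at most 62.5 mm and 10.7 degrees, less where a joint would pass 70% of its speed; a pose out of reach is approached as far as the arm can. A call with a number of a shift or a turn outside -1 to 1 is refused whole. A call with a gripper value outside its range is refused whole. The fingers move at their own pace and stop on an object; "force" is the grip in N (left out, the last holds). Time passes only in rows, so rows that repeat a pose let the fingers close. It gives the time, the measured TCP pose, the force and the opening at its end, in the units of the state.
- get_state(): the state, without advancing time (a new reading comes with each control period).
- vision.snapshot(name): name is "scene" or "top" or "wrist"; returns the picture (480x640x3 uint8, red, green, blue); there is no depth.
- vision.camera_model(name): a dict with "vfov" (degrees; the focal length in pixels is half the picture's height over the tangent of half this angle, whatever the lens; pixels are square), "cx", "cy" (the principal point, pixels), "world_to_cam" (4x4, takes a point from world to camera coordinates). Camera axes: x right, y up, looking along -z (the intrinsics and any distortion apply to the point x, -y, -z); pixel columns grow to the right and rows downward; lengths in m; the calibration is good to about 2 mm. The wrist camera is an equidistant fisheye: a pixel r from the principal point sees the ray r / f radians off the axis. A picture is of the moment at which its call begins: read the wrist's pose just before it. camera_model takes no time and is no camera call; for the wrist camera it gives the pose at the moment of the call.
- r.finish_job(): hands the job in, once; it reports no verdict.
The state is a dict: "clock": time; "q": joint angles; "qd": joint speeds; "joint_torque": joint torques, N m; "tool_pos": TCP position; "eef_rot": TCP orientation; "contact_force": force on the tool from outside, world axes, zero at the start; "moment": the same for the moment, N m; "opening": opening from 0.0 (shut) to 1.0 (fully open).
Only numpy, scipy, OpenCV 4.12 (cv2) and the standard library are available. Lean on these libraries where they do the work, as an engineer would, in place of code of your own. Each camera call takes 0.05 s, during which the arm holds its last target.

## Working session

There is one attempt and no reset: what is moved stays moved. The work goes in short steps, Python scripts to look and compute and a tool call to move; the robot and the scene stay as the last step left them, time stands still between calls to the robot, and variables do not carry over. Pictures are saved under pics/ and viewed, and the job is handed in when it is done.

Besides the shell and the picture viewer there is one more tool, called after "Call:" by a JSON object that holds its "op" and its "data", one argument or row to a line. play_rows: Moves the arm, as the interface text tells. Scaled input: -1 to 1 covers 300 mm each way for a shift and pi rad each way for a turn. Its arguments: {"type":"object","properties":{"deltas":{"type":"array"},"force":{"type":"number"}},"required":["deltas"]}

```bash
mkdir -p pics; ls; python3 - <<'E'
from plant import get_state, vision, r
import cv2
s=get_state();print(s)
for n in("top","scene"):
    cv2.imwrite(f"pics/{n}0.png",vision.snapshot(n)[:,:,::-1])
    print(n,vision.camera_model(n))
print(r.nose_length)
E
```

```text
pics
{'clock': 0.0, 'q': array([ 1.19783124,  0.68998904, -0.19452199,  1.56633518,  0.15730483,
        0.90251706, -0.21511046]), 'qd': array([ 1.83836282e-03, -3.11712693e-04, -6.83721868e-04,  2.08579067e-05,
       -2.19875212e-04,  2.02141714e-05, -6.19127904e-04]), 'joint_torque': array([ 1.58739003e-03, -5.27564335e+01, -1.26627780e+00, -1.53432924e+01,
       -5.26296627e-02,  6.66489432e-03,  1.59927476e-04]), 'tool_pos': array([ 0.24699598, -0.57346941,  0.25690942]), 'eef_rot': array([ 8.35378531e-01, -5.49674312e-01, -8.10186273e-04, -4.52167248e-04]), 'contact_force': array([-0.28133174, -0.61032474,  0.1541903 ]), 'moment': array([ 0.02097419, -0.00621515,  0.00028267]), 'opening': 0.9983359567790581}
top {'vfov': 53.10850185996284, 'cx': 316.758109849287, 'cy': 234.95894546408425, 'world_to_cam': array([[-0.02155031, -0.99969424, -0.01212509, -0.01868293],
       [ 0.98851662, -0.02312058,  0.14933297, -0.54683025],
       [-0.14956765, -0.00876768,  0.98871262, -1.04117154],
       [ 0.        ,  0.        ,  0.        ,  1.        ]])}
scene {'vfov': 57.035126681396655, 'cx': 326.837202248978, 'cy': 239.82645933457115, 'world_to_cam': array([[ 0.62314168,  0.78201702,  0.01199274, -0.31337996],
       [-0.53522302,  0.41520533,  0.73562277,  0.26213254],
       [ 0.57029008, -0.464816  ,  0.67728525, -1.38695366],
       [ 0.        ,  0.        ,  0.        ,  1.        ]])}
0.019
```

View pics/top0.png

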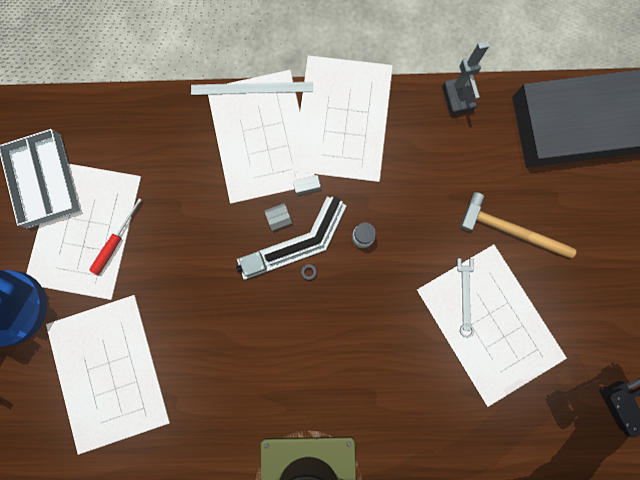

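View pics/scene0.png

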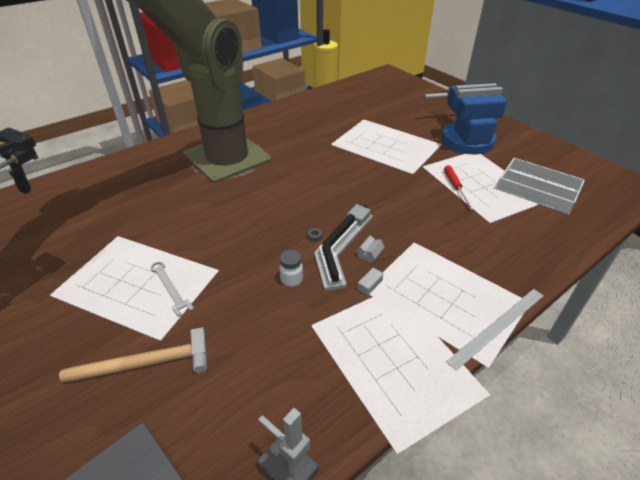

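```bash
cat > h.py <<'E'
import numpy as np, cv2
from plant import get_state, vision, r
from scipy.spatial.transform import Rotation as R
def ray(m,uv,fish=False):
    f=240/np.tan(np.radians(m["vfov"])/2)
    x,y=(uv[0]-m["cx"])/f,(uv[1]-m["cy"])/f
    if fish:
        t=np.hypot(x,y); k=np.sin(t)/max(t,1e-9); d=np.array([x*k,-y*k,-np.cos(t)])
    else: d=np.array([x,-y,-1.])
    W=np.array(m["world_to_cam"]); return -W[:3,:3].T@W[:3,3], W[:3,:3].T@d
def pt(m,uv,z,fish=False):
    o,d=ray(m,uv,fish); return o+d*(z-o[2])/d[2]
def proj(m,p,fish=False):
    f=240/np.tan(np.radians(m["vfov"])/2)
    W=np.array(m["world_to_cam"]); c=W[:3,:3]@p+W[:3,3]; x,y,z=c[0],-c[1],-c[2]
    if fish:
        h=np.hypot(x,y); t=np.arctan2(h,z); return np.array([m["cx"]+f*t*x/h,m["cy"]+f*t*y/h])
    return np.array([m["cx"]+f*x/z,m["cy"]+f*y/z])
E
python3 - <<'E'
from h import *
im=cv2.imread("pics/top0.png")
c=im[165:290,225:390]; cv2.imwrite("pics/top0c.png",cv2.resize(c,(792,600),interpolation=cv2.INTER_CUBIC))
m=vision.camera_model("top")
for n,uv,z in [("boxc",(251,264),.034),("p0end",(266,261),.048),("bend",(320,238),.048),("end",(338,199),.048),("tin",(365,230),.07),("vee",(278,215),.036),("gauge",(307,183),.025),("collar",(309,272),.016)]:
    print(n,pt(m,uv,z).round(3))
E
```

```text
boxc [0.485 0.119 0.034]
p0end [0.489 0.083 0.048]
bend [ 0.538 -0.038  0.048]
end [ 0.626 -0.081  0.048]
tin [ 0.55  -0.137  0.07 ]
vee [0.595 0.056 0.036]
gauge [ 0.671 -0.011  0.025]
collar [ 0.465 -0.011  0.016]
```

View pics/top0c.png

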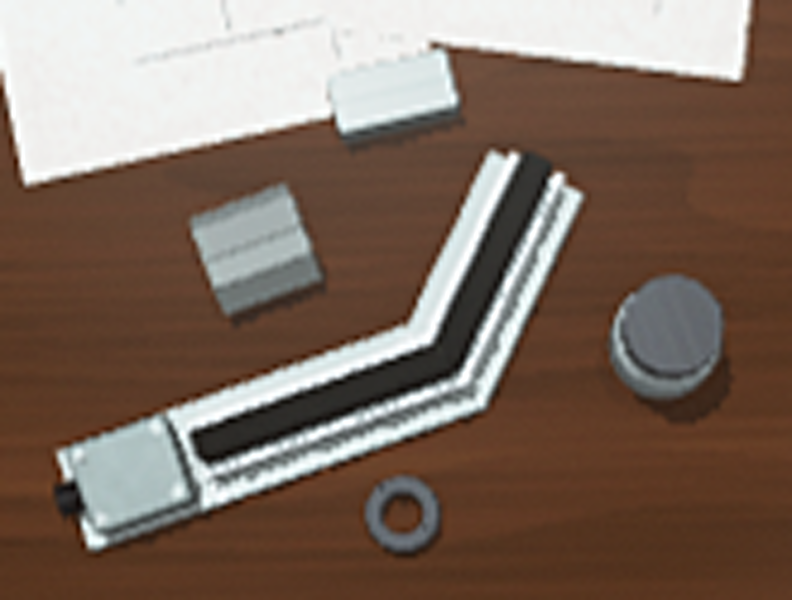

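```bash
cat >> h.py <<'E'
def rows(targets,yaw=None,verb=True):
    """TCP targets world, vertical tool, yaw = world angle of tool x; prints row numbers"""
    s=get_state(); Rc=R.from_quat(s["eef_rot"]); X=Rc.as_matrix()[:,0]
    cy=np.arctan2(X[1],X[0])
    print("t %.2f pos %s yaw %.1f F %s op %.2f"%(s["clock"],s["tool_pos"].round(4),np.degrees(cy),s["contact_force"].round(2),s["opening"]))
    for t in targets:
        d=Rc.inv().apply(np.array(t)-s["tool_pos"])/.3
        w=cy if yaw is None else yaw
        Rt=R.from_matrix(np.array([[np.cos(w),np.sin(w),0],[np.sin(w),-np.cos(w),0],[0,0,-1.]]).T)
        rv=(Rc.inv()*Rt).as_rotvec()/np.pi
        print(d.round(4),rv.round(4))
E
python3 - <<'E'
from h import *
m=vision.camera_model("top")
A=pt(m,(266.7,257.7),.048);B=pt(m,(318.3,239.6),.048);C=pt(m,(336.5,197.9),.048)
for a in(A,B,C):print(a)
d1=B-A;d2=C-B
print(np.linalg.norm(d1),np.linalg.norm(d2),np.degrees(np.arctan2(d1[1],d1[0])),np.degrees(np.arctan2(d2[1],d2[0])))
w=np.radians(-48)
for yy in (-48,132): rows([[.50,-.02,.27]],np.radians(yy))
print(get_state()["q"].round(2))
E
```

```text
[0.49664016 0.08145792 0.048     ]
[ 0.53463652 -0.03424334  0.048     ]
[ 0.62898446 -0.07753403  0.048     ]
0.12178056735555268 0.10380566739647079 -71.81978768689532 -24.647592474589093
t 0.10 pos [ 0.2471 -0.5735  0.257 ] yaw -66.7 F [ 0.43  0.44 -0.74] op 1.00
[-1.3609 -1.5045 -0.0413] [-0.      0.0005 -0.1038]
t 0.10 pos [ 0.2471 -0.5735  0.257 ] yaw -66.7 F [ 0.43  0.44 -0.74] op 1.00
[-1.3609 -1.5045 -0.0413] [7.000e-04 1.000e-04 8.962e-01]
[ 1.2   0.69 -0.19  1.57  0.16  0.9  -0.22]
```

Call:
{"op": "play_rows", "data": {
  "deltas": [
    [[1,-0.136,-0.15,0,0,0,-0.02],[1,-0.272,-0.3,0,0,0,-0.04],[1,-0.408,-0.45,0,0,0,-0.06],[1,-0.544,-0.6,0,0,0,-0.08],[1,-0.68,-0.75,0,0,0,-0.1]]
  ],
  "force": 20
}}

```text
clock: 0.72
tool_pos: [0.3735, -0.2953, 0.2572]
eef_rot: [0.911, -0.411, -0.001, -0.001]
contact_force: [1.8, -0.2, -0.2]
opening: 0.457
```

```bash
python3 - <<'E'
from h import *
rows([[.50,-.02,.27]],np.radians(-48))
E
```

```text
t 0.72 pos [ 0.3735 -0.2953  0.2572] yaw -48.6 F [ 1.78 -0.17 -0.16] op 0.46
[-0.4092 -0.9234 -0.0414] [-0.0002  0.0005 -0.0032]
```

Call:
{"op": "play_rows", "data": {
  "deltas": [
    [[1,-0.09,-0.19,0,0,0,0],[1,-0.18,-0.38,0,0,0,0],[1,-0.26,-0.57,0,0,0,0],[1,-0.34,-0.76,-0.02,0,0,0],[1,-0.41,-0.923,-0.04,0,0,0]]
  ]
}}

```text
clock: 1.35
tool_pos: [0.5003, -0.0175, 0.2695]
eef_rot: [0.912, -0.411, -0.001, -0.001]
contact_force: [1.8, -0.2, 0.6]
opening: 0.003
```

Call:
{"op": "play_rows", "data": {
  "deltas": [
    [[1,0,0,0,0,0,0],[1,0,0,0,0,0,0]]
  ]
}}

```text
clock: 1.6
tool_pos: [0.4996, -0.0181, 0.2691]
eef_rot: [0.912, -0.411, -0.001, 0.0]
contact_force: [-0.1, -1.4, -0.5]
opening: 0.007
```

```bash
python3 - <<'E'
from h import *
rows([[.50,-.02,.27]],np.radians(-48))
m=vision.camera_model("wrist");im=vision.snapshot("wrist")
import pickle;pickle.dump((m,im),open("w1.pkl","wb"))
cv2.imwrite("pics/w1.png",im[:,:,::-1]);print(m)
E
```

```text
t 1.60 pos [ 0.4996 -0.0181  0.2691] yaw -48.5 F [-0.1  -1.39 -0.45] op 0.01
[ 0.0056  0.0032 -0.003 ] [ 0.0004  0.0008 -0.0029]
{'vfov': 65.70646984690485, 'cx': 322.0429368736072, 'cy': 246.0145639181968, 'world_to_cam': array([[ 0.66174739, -0.7497209 , -0.00299258, -0.34250512],
       [ 0.70956218,  0.62757992, -0.32041374, -0.29583751],
       [ 0.24209896,  0.20990954,  0.94727297, -0.51838671],
       [ 0.        ,  0.        ,  0.        ,  1.        ]])}
```

View pics/w1.png

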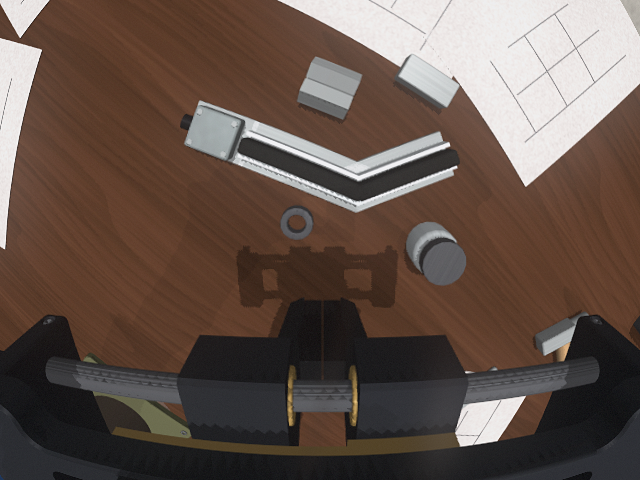

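```bash
python3 - <<'E'
from h import *
im=cv2.imread("pics/w1.png")
a=cv2.resize(im[125:205,225:365],(798,456),interpolation=cv2.INTER_CUBIC); cv2.imwrite("pics/w1a.png",a)
b=cv2.resize(im[125:215,335:475],(798,513),interpolation=cv2.INTER_CUBIC); cv2.imwrite("pics/w1b.png",b)
E
```

```text
(no output)
```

View pics/w1a.png

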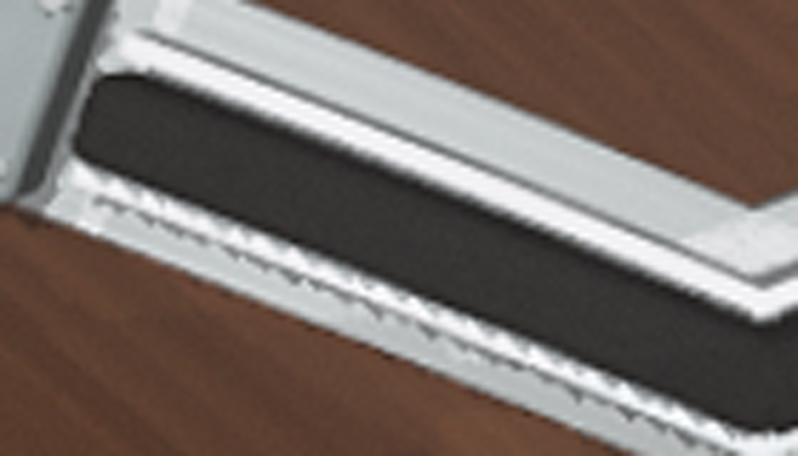

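View pics/w1b.png

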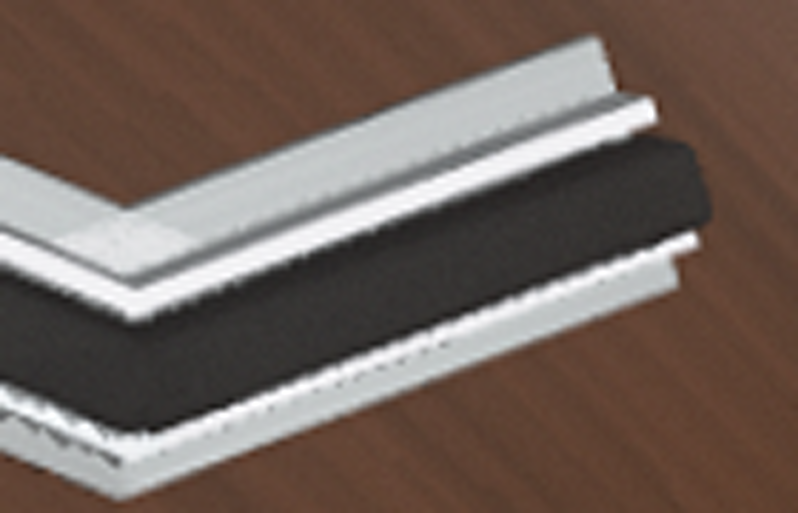

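```bash
python3 - <<'E'
from h import *
im=cv2.imread("pics/w1.png").astype(float)
im=np.clip((im-20)*5,0,255).astype(np.uint8)
b=cv2.resize(im[125:215,232:472],(792,297*1),interpolation=cv2.INTER_CUBIC); cv2.imwrite("pics/w1s.png",b)
m=vision.camera_model("wrist");W=np.array(m["world_to_cam"]);print(-W[:3,:3].T@W[:3,3])
E
```

```text
[0.56195516 0.03663247 0.39518409]
```

View pics/w1s.png

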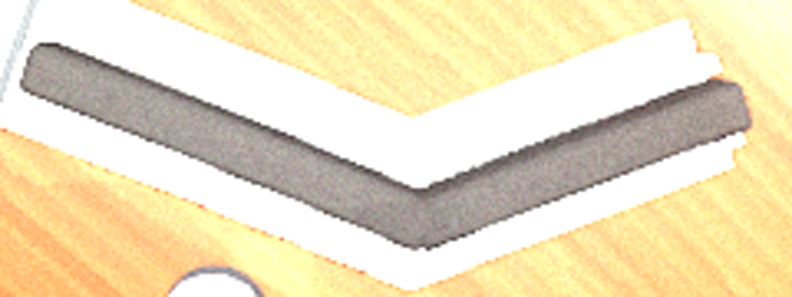

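```bash
cat > fit.py <<'E'
from h import *
import pickle
from scipy.optimize import minimize
def outline(p,z,w=.008):
    bx,by,yaw,L1=p; L2=.23-L1
    B=np.array([bx,by]); u=np.array([np.cos(yaw),np.sin(yaw)]); v=np.array([np.cos(yaw+np.pi/4),np.sin(yaw+np.pi/4)])
    n=np.array([-u[1],u[0]]); k=np.array([-v[1],v[0]]); mi=(n+k)/(1+n@k)
    A=B-u*L1; C=B+v*L2
    P=[A+n*w,B+mi*w,C+k*w,C-k*w,B-mi*w,A-n*w]
    return np.array([[*q,z] for q in P])
def prismmask(m,p,fish,box,S=4):
    M=np.zeros((box[3]*S,box[2]*S),np.uint8)
    T,Bo=outline(p,.048),outline(p,.031)
    f=lambda Q:(((np.array([proj(m,q,fish) for q in Q])+.5-np.array(box[:2]))*S-.5)*16).round().astype(np.int32)
    t,b=f(T),f(Bo)
    cv2.fillPoly(M,[t],255,shift=4)
    for i in range(6):
        j=(i+1)%6; cv2.fillPoly(M,[np.array([t[i],t[j],b[j],b[i]])],255,shift=4)
    return cv2.resize(M,(box[2],box[3]),interpolation=cv2.INTER_AREA).astype(float)/255
def fit(m,im,fish,box,thr,x0):
    g=im[box[1]:box[1]+box[3],box[0]:box[0]+box[2]].max(axis=2).astype(float)
    # soft darkness; keep biggest dark blob
    mk=(g<thr[1]).astype(np.uint8); n,l,st,_=cv2.connectedComponentsWithStats(mk)
    i=1+np.argmax(st[1:,4]); keep=cv2.dilate((l==i).astype(np.uint8),np.ones((3,3)))
    tgt=np.clip((thr[1]-g)/(thr[1]-thr[0]),0,1)*keep
    cv2.imwrite("pics/mask_%d.png"%fish,cv2.resize((tgt*255).astype(np.uint8),None,fx=4,fy=4))
    sc=np.array([.004,.004,.05,.004])
    cost=lambda x:((prismmask(m,np.array(x0)+x*sc,fish,box)-tgt)**2).sum()
    res=minimize(cost,np.zeros(4),method="Nelder-Mead",options=dict(initial_simplex=np.vstack([np.zeros(4),np.eye(4)]),xatol=1e-3,fatol=1e-3,maxiter=600))
    return np.array(x0)+res.x*sc,res.fun,tgt.sum()
E
python3 - <<'E'
from fit import *
m,im=pickle.load(open("w1.pkl","rb"))
x0=[.535,-.034,np.radians(-70.5),.12]
for thr in((60,110),(60,160)):
    p,c,n=fit(m,im,True,(234,130,235,80),thr,x0);print("wrist",p[:2].round(4),np.degrees(p[2]),p[3],c,n)
it=cv2.imread("pics/top0.png")[:,:,::-1];mt=vision.camera_model("top")
for thr in((60,110),(60,160)):
    q,c,n=fit(mt,it,False,(261,190,90,78),thr,x0);print("top",q[:2].round(4),np.degrees(q[2]),q[3],c,n)
o=im.copy()
for z in(.048,):
    cv2.polylines(o,[np.array([proj(m,a,True) for a in outline(p,z)]).round().astype(int)],True,(0,255,0),1)
cv2.imwrite("pics/ov.png",cv2.resize(o[125:215,232:472],(792,297))[:,:,::-1])
E
```

```text
wrist [ 0.5368 -0.0302] -71.48624393137443 0.12216019776194381 504.3869036524414 5787.02
wrist [ 0.5369 -0.03  ] -71.4895218157936 0.12191519494961991 2268.1265461361013 8073.27
top [ 0.5358 -0.0315] -71.39188292540102 0.12210559951564012 530.4204470588236 2008.54
top [ 0.5364 -0.0322] -70.98440062082108 0.12134239494567098 1810.5499925797772 3542.29
```

View pics/ov.png

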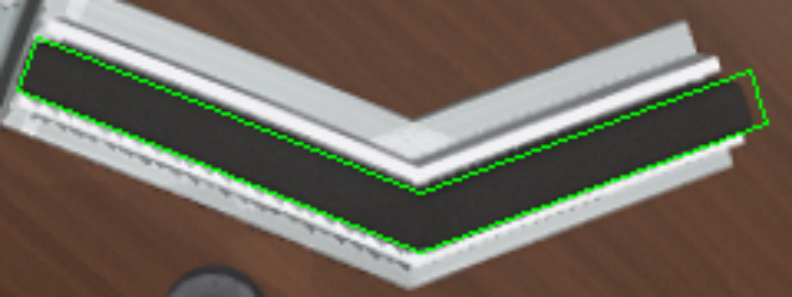

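View pics/mask_1.png

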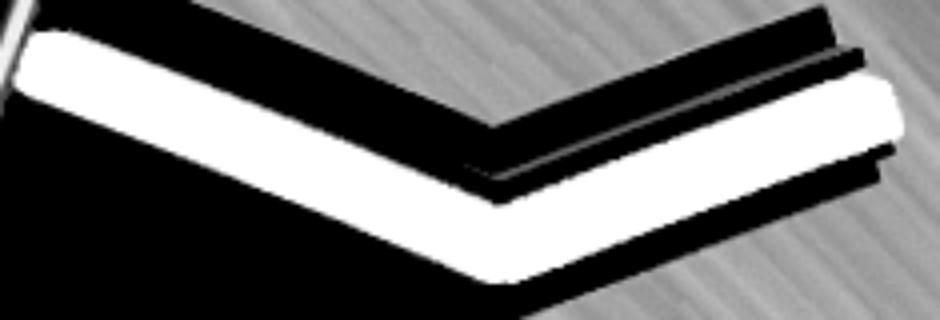

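```bash
sed -i 's/bx,by,yaw,L1=p; L2=.23-L1/bx,by,yaw,L1,L2=p/; s/sc=np.array(.*/sc=np.array([.004,.004,.05,.004,.004])/; s/np.zeros(4)/np.zeros(5)/g; s/np.eye(4)/np.eye(5)/' fit.py
python3 - <<'E'
from fit import *
m,im=pickle.load(open("w1.pkl","rb"))
x0=[.535,-.034,np.radians(-70.5),.12,.105]
for thr in((60,80),):
    p,c,n=fit(m,im,True,(234,130,235,80),thr,x0);print("wrist",p[:2].round(4),np.degrees(p[2]),p[3:],c,n)
it=cv2.imread("pics/top0.png")[:,:,::-1];mt=vision.camera_model("top")
for thr in((50,70),(50,90)):
    q,c,n=fit(mt,it,False,(261,190,90,78),thr,x0);print("top",q[:2].round(4),np.degrees(q[2]),q[3:],c,n)
o=im.copy()
for z in(.048,):
    cv2.polylines(o,[np.array([proj(m,a,True) for a in outline(p,z)]).round().astype(int)],True,(0,255,0),1)
cv2.imwrite("pics/ov2.png",cv2.resize(o[125:215,232:472],(792,297))[:,:,::-1])
o=it.copy()
cv2.polylines(o,[np.array([proj(mt,a) for a in outline(p,.048)]).round().astype(int)],True,(0,255,0),1)
cv2.imwrite("pics/ov3.png",cv2.resize(o[180:280,250:360],(770,600))[:,:,::-1])
E
```

```text
wrist [ 0.5372 -0.0304] -71.3572439314027 [0.12176573 0.10277282] 141.5751595540177 4254.0
top [ 0.5363 -0.0324] -71.21073117453088 [0.12228436 0.10470316] 54.40546905036524 705.6
top [ 0.5369 -0.0322] -71.22043774984517 [0.12239221 0.10401051] 48.717302239523256 722.175
```

View pics/ov2.png

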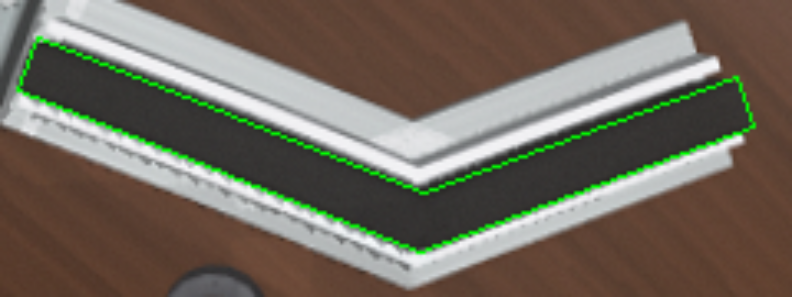

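View pics/mask_0.png

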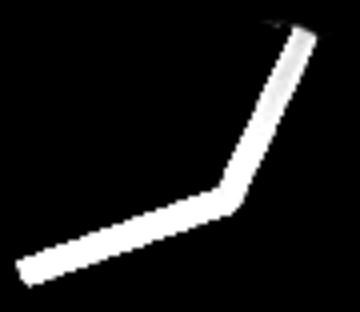

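```bash
cat > path.py <<'E'
from h import *
B=np.array([.5368,-.0313]); th=np.radians(-71.3); u=np.array([np.cos(th),np.sin(th)]); v=np.array([np.cos(th+np.pi/4),np.sin(th+np.pi/4)])
def P(s,tip):  # s mm from p0
    s=s/1e3; q=B+u*(s-.115) if s<.115 else B+v*(s-.115)
    return [*q,tip+.019]
def S(): # current progress
    s=get_state(); q=s["tool_pos"][:2]
    best=min(np.arange(-30,230,.5),key=lambda t:np.hypot(*(np.array(P(t,0)[:2])-q)))
    print("s=%.1f off=%.1f mm depth=%.1f mm F=%s"%(best,1e3*np.hypot(*(np.array(P(best,0)[:2])-q)),1e3*(.048-(s["tool_pos"][2]-.019)),s["contact_force"].round(1)))
E
python3 - <<'E'
from path import *
rows([P(0,.075),P(0,.055)],np.radians(-48))
for s in range(0,211,30): print(s,np.round(P(s,.048),4))
E
```

```text
t 1.65 pos [ 0.4994 -0.0191  0.2691] yaw -48.6 F [-0.7  -0.67 -0.41] op 0.00
[-0.2392 -0.2156  0.5838] [ 0.0006  0.0007 -0.0034]
[-0.2391 -0.2157  0.6505] [ 0.0006  0.0007 -0.0034]
0 [0.4999 0.0776 0.067 ]
30 [0.5095 0.0492 0.067 ]
60 [0.5192 0.0208 0.067 ]
90 [ 0.5288 -0.0076  0.067 ]
120 [ 0.5413 -0.0335  0.067 ]
150 [ 0.5682 -0.0468  0.067 ]
180 [ 0.5951 -0.0601  0.067 ]
210 [ 0.622  -0.0734  0.067 ]
```

Call:
{"op": "play_rows", "data": {
  "deltas": [
    [[1,-0.12,-0.11,0.15,0,0,0],[1,-0.239,-0.216,0.3,0,0,0],[1,-0.239,-0.216,0.45,0.0006,0.0007,-0.003],[1,-0.239,-0.216,0.584,0.0006,0.0007,-0.003],[1,-0.239,-0.216,0.584,0.0006,0.0007,-0.003]]
  ]
}}

```text
clock: 2.28
tool_pos: [0.4979, 0.0753, 0.0918]
eef_rot: [0.913, -0.408, -0.002, 0.003]
contact_force: [-0.5, -0.1, 0.4]
opening: 0.006
```

Call:
{"op": "play_rows", "data": {
  "deltas": [
    [[1,0,0,0,0,0,0],[1,0,0,0,0,0,0]]
  ]
}}

```text
clock: 2.52
tool_pos: [0.4988, 0.0745, 0.0933]
eef_rot: [0.912, -0.409, -0.001, 0.002]
contact_force: [-0.3, 0.9, 0.5]
opening: 0.006
```

```bash
python3 - <<'E'
from path import *
rows([P(0,.055),P(0,.050)],np.radians(-48));S()
m=vision.camera_model("wrist");im=vision.snapshot("wrist")
o=im.copy()
for s in range(0,211,30):
    a=np.array(P(s,.029)); c=proj(m,a,True).round().astype(int); cv2.circle(o,tuple(int(k) for k in c),2,(0,255,0),-1)
cv2.imwrite("pics/w2.png",o[:,:,::-1])
cv2.imwrite("pics/s2.png",cv2.resize(vision.snapshot("scene")[180:300,280:440,::-1],(800,600),interpolation=cv2.INTER_CUBIC))
E
```

```text
t 2.52 pos [0.4988 0.0745 0.0933] yaw -48.3 F [-0.35  0.91  0.49] op 0.01
[-0.0053 -0.0101  0.0644] [ 0.0014  0.0002 -0.0017]
[-0.0053 -0.0102  0.0811] [ 0.0014  0.0002 -0.0017]
s=2.5 off=2.1 mm depth=-26.3 mm F=[-0.3  0.9  0.5]
```

View pics/w2.png

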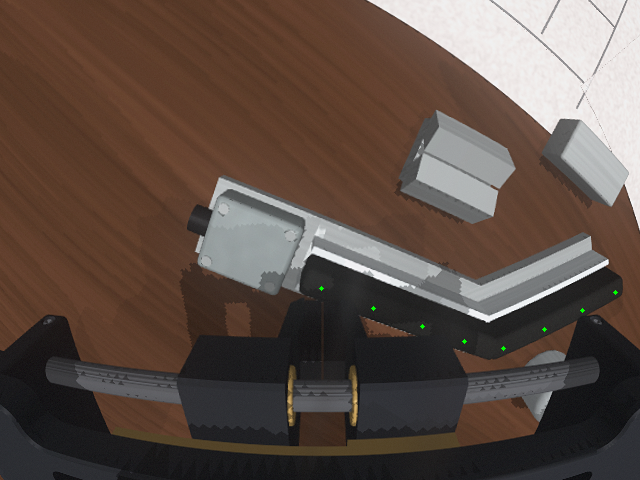

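View pics/s2.png

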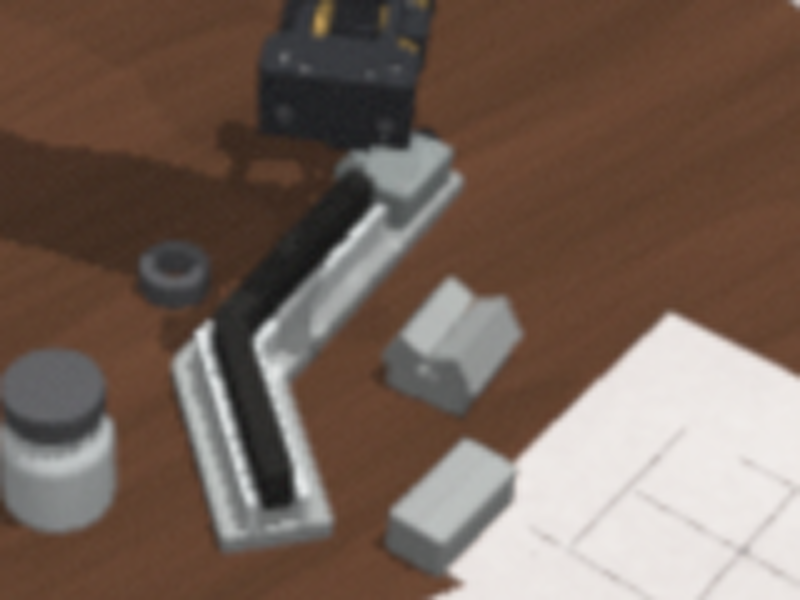

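```bash
python3 - <<'E'
from h import *
im=cv2.imread("pics/w2.png").astype(float)
im=np.clip((im-10)*4.5,0,255).astype(np.uint8)
cv2.imwrite("pics/w2s.png",cv2.resize(im[230:370,290:640],(800,320),interpolation=cv2.INTER_CUBIC))
E
```

```text
(no output)
```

View pics/w2s.png

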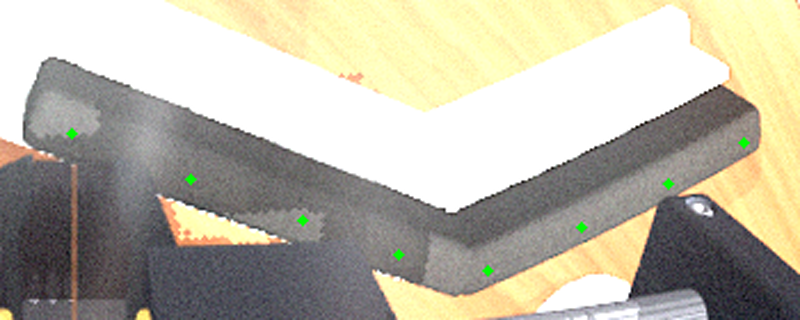

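```bash
python3 - <<'E'
from h import *
im=cv2.imread("pics/w2.png").astype(float)
im=np.clip((im-15)*4.5,0,255).astype(np.uint8)
cv2.imwrite("pics/w2t.png",cv2.resize(im[260:370,470:630],(800,550),interpolation=cv2.INTER_CUBIC))
cv2.imwrite("pics/w2u.png",cv2.resize(im[240:340,290:410],(720,600),interpolation=cv2.INTER_CUBIC))
E
```

```text
(no output)
```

View pics/w2t.png

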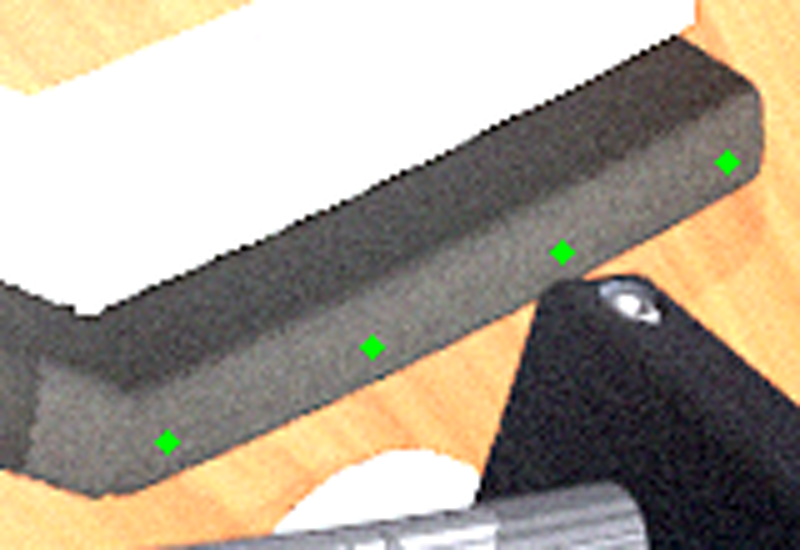

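View pics/w2u.png

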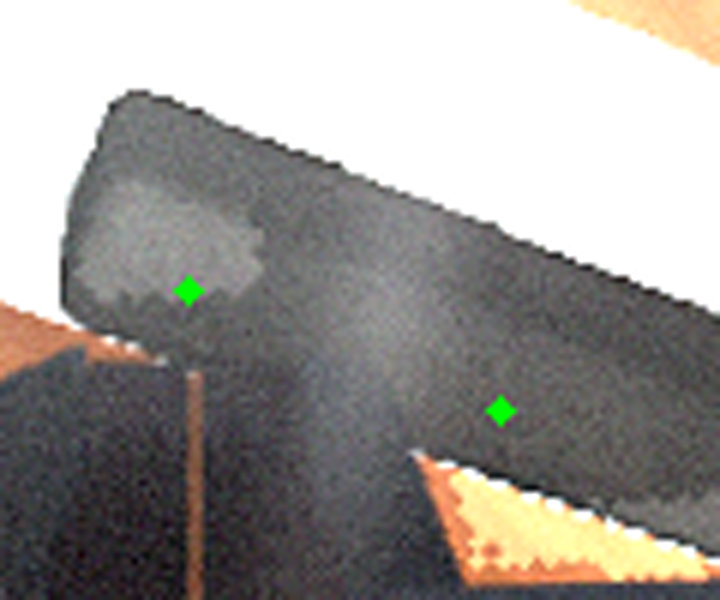

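```bash
python3 - <<'E'
from path import *
m=vision.camera_model("wrist")
def loc(uv):
    q=pt(m,uv,.048,True)[:2]-B; n1=np.array([-u[1],u[0]]);n2=np.array([-v[1],v[0]])
    return "leg1 s=%.1f n=%.1f | leg2 s=%.1f n=%.1f"%(115+1e3*q@u,1e3*q@n1,115+1e3*q@v,1e3*q@n2)
T=lambda x,y:(470+(x+.5)/5-.5,260+(y+.5)/5-.5); U=lambda x,y:(290+(x+.5)/6-.5,240+(y+.5)/6-.5)
for n,c in dict(lowmid=T(372,383),lowq=T(250,438),low4=T(168,477),low6=T(650,235),upmid=T(372,280),up4=T(200,352),up6=T(600,170),end1=T(762,130),endlow=T(758,165),endup=T(755,95),innerb=T(130,385)).items(): print(n,loc(c))
for n,c in dict(low=U(500,482),low2=U(650,530),low0=U(130,345),end=U(63,265),endl=U(65,305),endu=U(105,180),up=U(400,285)).items(): print(n,loc(c))
E
```

```text
lowmid leg1 s=142.7 n=20.8 | leg2 s=149.2 n=-4.9
lowq leg1 s=129.6 n=8.2 | leg2 s=131.1 n=-4.5
low4 leg1 s=121.5 n=-0.3 | leg2 s=119.4 n=-4.8
low6 leg1 s=174.9 n=53.8 | leg2 s=195.4 n=-4.3
upmid leg1 s=132.4 n=32.9 | leg2 s=150.6 n=11.0
up4 leg1 s=114.2 n=16.4 | leg2 s=126.0 n=12.1
up6 leg1 s=158.6 n=58.1 | leg2 s=186.9 n=10.2
end1 leg1 s=185.1 n=73.6 | leg2 s=216.6 n=2.5
endlow leg1 s=188.3 n=69.3 | leg2 s=215.9 n=-2.9
endup leg1 s=179.8 n=77.0 | leg2 s=215.2 n=8.6
innerb leg1 s=107.7 n=9.4 | leg2 s=116.5 n=11.8
low leg1 s=32.4 n=-6.3 | leg2 s=52.1 n=53.9
low2 leg1 s=47.5 n=-5.8 | leg2 s=63.2 n=43.6
low0 leg1 s=-3.1 n=-6.3 | leg2 s=27.0 n=79.0
end leg1 s=-11.1 n=-1.6 | leg2 s=24.7 n=88.1
endl leg1 s=-9.6 n=-5.0 | leg2 s=23.4 n=84.6
endu leg1 s=-10.8 n=7.0 | leg2 s=31.0 n=93.9
up leg1 s=15.9 n=7.8 | leg2 s=50.5 n=75.6
```

```bash
python3 - <<'E'
from path import *
m,im=__import__("pickle").load(open("w1.pkl","rb"))
W=np.array(m["world_to_cam"]);s=get_state()
mn=vision.camera_model("wrist");Rc=R.from_quat(s["eef_rot"])
for y in(-.009,0,.009):
  for z in (.019,):
    print(y,z,proj(mn,s["tool_pos"]+Rc.apply([0,y,z]),True).round(1), proj(mn,s["tool_pos"]+Rc.apply([.0175,y,z]),True).round(1),proj(mn,s["tool_pos"]+Rc.apply([-.0175,y,z]),True).round(1))
o=np.clip((im[280:400,260:390].astype(float)-5)*4,0,255).astype(np.uint8)
cv2.imwrite("pics/tip.png",cv2.resize(o,(650,600),interpolation=cv2.INTER_CUBIC)[:,:,::-1])
E
```

```text
-0.009 0.019 [324.  301.6] [363.8 301.3] [284.2 301.4]
0 0.019 [324.  319.4] [362.9 319.1] [285.  319.1]
0.009 0.019 [324.  336.2] [361.9 335.8] [285.9 335.9]
```

View pics/tip.png

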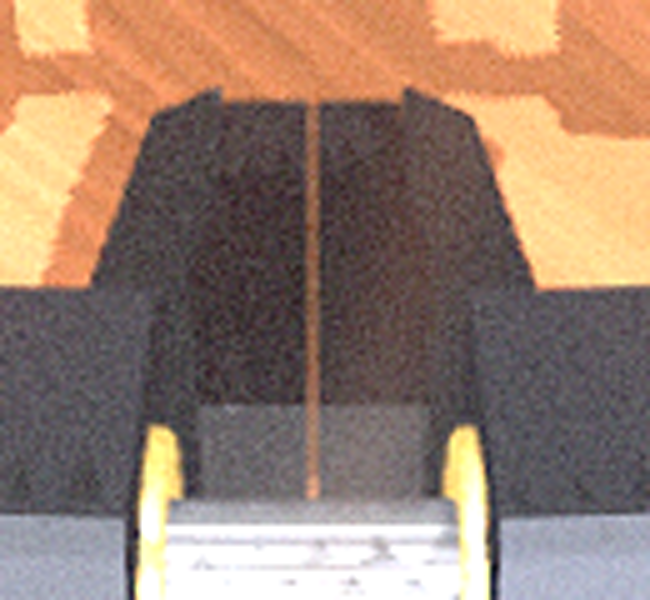

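```bash
python3 - <<'E'
from path import *
rows([P(-1,.060),P(-1,.052),P(-1,.048),P(-1,.046)],np.radians(-48))
E
```

```text
t 2.62 pos [0.4988 0.075  0.0932] yaw -48.3 F [-0.23 -0.09  1.15] op 0.01
[-0.007  -0.0102  0.0472] [ 0.0014  0.0003 -0.0014]
[-0.0069 -0.0103  0.0738] [ 0.0014  0.0003 -0.0014]
[-0.0069 -0.0103  0.0872] [ 0.0014  0.0003 -0.0014]
[-0.0069 -0.0104  0.0938] [ 0.0014  0.0003 -0.0014]
```

Call:
{"op": "play_rows", "data": {
  "deltas": [
    [[1,-0.007,-0.0103,0.03,0.0014,0.0003,-0.0014],[1,-0.007,-0.0103,0.05,0.0014,0.0003,-0.0014],[1,-0.007,-0.0103,0.06,0.0014,0.0003,-0.0014],[1,-0.007,-0.0103,0.06,0.0014,0.0003,-0.0014]]
  ]
}}

```text
clock: 3.12
tool_pos: [0.4994, 0.0786, 0.0748]
eef_rot: [0.914, -0.407, -0.0, 0.0]
contact_force: [0.2, 1.1, 0.6]
opening: 0.008
```

```bash
python3 - <<'E'
from path import *
S()
rows([P(-1,.048),P(-1,.046),P(-1,.044)],np.radians(-48))
E
```

```text
s=-1.0 off=0.3 mm depth=-7.8 mm F=[0.2 1.1 0.6]
t 3.12 pos [0.4994 0.0786 0.0748] yaw -48.0 F [0.18 1.07 0.64] op 0.01
[ 0.0006 -0.0006  0.0258] [0.0002 0.0001 0.    ]
[ 0.0006 -0.0006  0.0325] [0.0002 0.0001 0.    ]
[ 0.0006 -0.0006  0.0392] [0.0002 0.0001 0.    ]
```

Call:
{"op": "play_rows", "data": {
  "deltas": [
    [[1,0,0,0.014,0,0,0],[1,0,0,0.024,0,0,0],[1,0,0,0.032,0,0,0],[1,0,0,0.038,0,0,0],[1,0,0,0.038,0,0,0]]
  ]
}}

```text
clock: 3.75
tool_pos: [0.4993, 0.0786, 0.0634]
eef_rot: [0.914, -0.407, -0.0, 0.0]
contact_force: [-0.9, -0.3, 5.5]
opening: 0.004
```

```bash
python3 - <<'E'
from path import *
S()
rows([P(s,.0435) for s in(2,6,11,16,21)],np.radians(-48));S()
E
```

```text
s=-1.0 off=0.3 mm depth=3.6 mm F=[-0.9 -0.3  5.5]
t 3.75 pos [0.4993 0.0786 0.0634] yaw -48.0 F [-0.86 -0.33  5.47] op 0.00
[0.0099 0.0032 0.0031] [0.0002 0.0001 0.    ]
[0.0221 0.0085 0.0031] [0.0002 0.0001 0.    ]
[0.0375 0.0151 0.0031] [0.0002 0.0001 0.    ]
[0.0528 0.0217 0.0031] [0.0002 0.0001 0.    ]
[0.0681 0.0283 0.0031] [0.0002 0.0001 0.    ]
s=-1.0 off=0.3 mm depth=3.6 mm F=[-0.9 -0.3  5.5]
```

Call:
{"op": "play_rows", "data": {
  "deltas": [
    [[1,0.01,0.003,0.0025,0,0,0],[1,0.022,0.0085,0.0025,0,0,0],[1,0.0375,0.015,0.0025,0,0,0],[1,0.053,0.0217,0.0025,0,0,0],[1,0.068,0.0283,0.0025,0,0,0]]
  ]
}}

```text
clock: 4.38
tool_pos: [0.5069, 0.0574, 0.0627]
eef_rot: [0.913, -0.407, -0.0, 0.0]
contact_force: [-0.8, 4.0, 5.5]
opening: 0.007
```

```bash
python3 - <<'E'
from path import *
S()
rows([P(s,.0437) for s in(25,30,35,40,45)],np.radians(-48))
E
```

```text
s=21.5 off=0.2 mm depth=4.3 mm F=[-0.8  4.   5.5]
t 4.38 pos [0.5069 0.0574 0.0627] yaw -48.0 F [-0.78  4.04  5.51] op 0.01
[0.0108 0.0052 0.0001] [ 0.0001  0.     -0.0001]
[0.0261 0.0118 0.0001] [ 0.0001  0.     -0.0001]
[0.0414 0.0184 0.0001] [ 0.0001  0.     -0.0001]
[0.0567 0.025  0.0001] [ 0.0001  0.     -0.0001]
[0.072  0.0316 0.0001] [ 0.0001  0.     -0.0001]
```

Call:
{"op": "play_rows", "data": {
  "deltas": [
    [[1,0.011,0.005,0.0005,0,0,0],[1,0.026,0.012,0.0005,0,0,0],[1,0.0415,0.0185,0.0005,0,0,0],[1,0.057,0.025,0.0005,0,0,0],[1,0.072,0.0316,0.0005,0,0,0]]
  ]
}}

```text
clock: 5.0
tool_pos: [0.5144, 0.0347, 0.0626]
eef_rot: [0.913, -0.407, -0.0, 0.0]
contact_force: [-1.6, 2.8, 6.0]
opening: 0.005
```

```bash
python3 - <<'E'
from path import *
S()
im=vision.snapshot("top"); im0=cv2.imread("pics/top0.png")[:,:,::-1]
rows([P(s,.044) for s in(50,55,60,65,70)],np.radians(-48))
cv2.imwrite("pics/cmp1.png",np.hstack([cv2.resize(x[190:285,235:355],(400,317),interpolation=cv2.INTER_CUBIC) for x in(im0,im)])[:,:,::-1])
# registration of foot right part (leg 2 region)
for b in((195,250,322,350),(255,282,236,262)):
    a=im0[b[0]:b[1],b[2]:b[3]].mean(2).astype(np.float32);c=im[b[0]:b[1],b[2]:b[3]].mean(2).astype(np.float32)
    print(cv2.phaseCorrelate(a,c,cv2.createHanningWindow(a.shape[::-1],cv2.CV_32F)))
E
```

```text
s=45.5 off=0.2 mm depth=4.4 mm F=[-1.6  2.8  6. ]
t 5.05 pos [0.5146 0.0337 0.0626] yaw -48.1 F [0.03 2.88 4.69] op 0.01
[ 0.0116  0.0043 -0.0014] [ 0.0002 -0.0002 -0.0004]
[ 0.0269  0.0109 -0.0014] [ 0.0002 -0.0002 -0.0004]
[ 0.0422  0.0175 -0.0014] [ 0.0002 -0.0002 -0.0004]
[ 0.0575  0.0241 -0.0014] [ 0.0002 -0.0002 -0.0004]
[ 0.0728  0.0306 -0.0014] [ 0.0002 -0.0002 -0.0004]
((0.04953780369361205, 0.10673509895340771), 0.936930001311832)
((-0.6626300592448988, -0.2999644148510434), 0.3252552697033876)
```

View pics/cmp1.png

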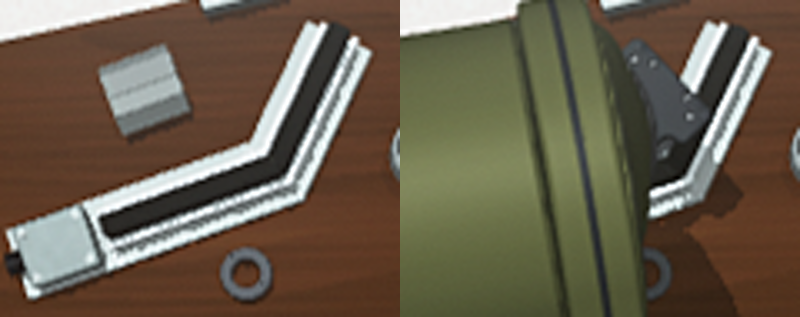

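Call:
{"op": "play_rows", "data": {
  "deltas": [
    [[1,0.0116,0.0043,0,0,0,0],[1,0.027,0.011,0,0,0,0],[1,0.042,0.0175,0,0,0,0],[1,0.0575,0.024,0,0,0,0],[1,0.073,0.0306,0,0,0,0]]
  ]
}}

```text
clock: 5.68
tool_pos: [0.5225, 0.011, 0.0626]
eef_rot: [0.913, -0.407, 0.0, 0.0]
contact_force: [-1.1, 3.0, 4.8]
opening: 0.006
```

```bash
python3 - <<'E'
from path import *
S()
rows([P(s,.044) for s in(75,80,85,90,95)],np.radians(-48))
E
```

```text
s=70.5 off=0.1 mm depth=4.4 mm F=[-1.1  3.   4.8]
t 5.67 pos [0.5225 0.011  0.0626] yaw -48.1 F [-1.09  2.95  4.78] op 0.01
[ 0.0141  0.0061 -0.0014] [ 0.0002 -0.0001 -0.0005]
[ 0.0295  0.0127 -0.0014] [ 0.0002 -0.0001 -0.0005]
[ 0.0448  0.0192 -0.0014] [ 0.0002 -0.0001 -0.0005]
[ 0.0601  0.0258 -0.0014] [ 0.0002 -0.0001 -0.0005]
[ 0.0754  0.0324 -0.0014] [ 0.0002 -0.0001 -0.0005]
```

Call:
{"op": "play_rows", "data": {
  "deltas": [
    [[1,0.014,0.006,0,0,0,0],[1,0.0295,0.0127,0,0,0,0],[1,0.045,0.0192,0,0,0,0],[1,0.06,0.0258,0,0,0,0],[1,0.0754,0.0324,0,0,0,0]]
  ]
}}

```text
clock: 6.3
tool_pos: [0.5304, -0.0127, 0.0626]
eef_rot: [0.913, -0.407, 0.0, 0.0]
contact_force: [-1.6, 3.0, 4.2]
opening: 0.004
```

```bash
python3 - <<'E'
from path import *
S()
rows([P(s,.044) for s in(100,105,110,115,119)],np.radians(-48))
E
```

```text
s=95.5 off=0.2 mm depth=4.4 mm F=[-1.6  3.   4.2]
t 6.30 pos [ 0.5304 -0.0127  0.0626] yaw -48.1 F [-1.56  2.99  4.2 ] op 0.00
[ 0.0144  0.006  -0.0013] [ 0.0003 -0.0001 -0.0004]
[ 0.0298  0.0126 -0.0013] [ 0.0003 -0.0001 -0.0004]
[ 0.0451  0.0191 -0.0013] [ 0.0003 -0.0001 -0.0004]
[ 0.0604  0.0257 -0.0013] [ 0.0003 -0.0001 -0.0004]
[ 0.0728  0.0208 -0.0013] [ 0.0003 -0.0001 -0.0004]
```

Call:
{"op": "play_rows", "data": {
  "deltas": [
    [[1,0.0144,0.006,0,0,0,0],[1,0.03,0.0126,0,0,0,0],[1,0.045,0.019,0,0,0,0],[1,0.06,0.0245,0,0,0,0],[1,0.0728,0.0205,0,0,0,0]]
  ]
}}

```text
clock: 6.92
tool_pos: [0.5397, -0.034, 0.0625]
eef_rot: [0.913, -0.408, -0.001, 0.001]
contact_force: [-3.1, 2.6, 4.7]
opening: 0.005
```

```bash
python3 - <<'E'
from path import *
S()
m=vision.camera_model("wrist");im=vision.snapshot("wrist")
rows([P(s,.044) for s in(124,129,134,139,144)],np.radians(-48))
o=np.clip((im.astype(float)-10)*4,0,255).astype(np.uint8)
for s in range(120,211,30):
    c=proj(m,np.array(P(s,.025)),True)-[1.6,2]; cv2.circle(o,tuple(int(round(k)) for k in c),1,(0,255,0),-1)
cv2.imwrite("pics/w3.png",cv2.resize(o[190:350,260:500],(800,533),interpolation=cv2.INTER_CUBIC)[:,:,::-1])
E
```

```text
s=119.0 off=1.2 mm depth=4.5 mm F=[-3.1  2.6  4.7]
t 6.97 pos [ 0.5403 -0.0343  0.0625] yaw -48.1 F [-2.78  0.68  5.02] op 0.01
[ 0.0125 -0.0093 -0.0017] [ 0.0008 -0.0002 -0.0008]
[ 0.028  -0.0155 -0.0017] [ 0.0008 -0.0002 -0.0008]
[ 0.0435 -0.0217 -0.0017] [ 0.0008 -0.0002 -0.0008]
[ 0.059  -0.0279 -0.0017] [ 0.0008 -0.0002 -0.0008]
[ 0.0744 -0.0341 -0.0017] [ 0.0008 -0.0002 -0.0008]
```

View pics/w3.png

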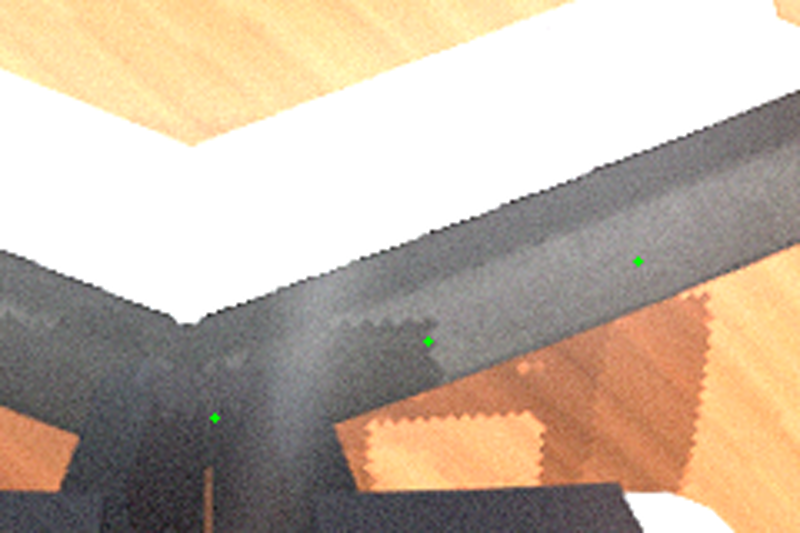

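Call:
{"op": "play_rows", "data": {
  "deltas": [
    [[1,0.0125,-0.0093,0,0.0006,0,0],[1,0.028,-0.0155,0,0.0006,0,0],[1,0.0435,-0.0217,0,0.0006,0,0],[1,0.059,-0.028,0,0.0006,0,0],[1,0.0744,-0.034,0,0.0006,0,0]]
  ]
}}

```text
clock: 7.6
tool_pos: [0.563, -0.0442, 0.0625]
eef_rot: [0.913, -0.408, 0.0, 0.0]
contact_force: [-3.0, 2.2, 4.3]
opening: 0.003
```

```bash
python3 - <<'E'
from path import *
S()
rows([P(s,.044) for s in(149,154,159,164,169)],np.radians(-48))
E
```

```text
s=144.0 off=0.2 mm depth=4.5 mm F=[-3.   2.2  4.3]
t 7.60 pos [ 0.563  -0.0442  0.0625] yaw -48.1 F [-3.04  2.24  4.34] op 0.00
[ 0.0149 -0.0057 -0.0018] [ 0.0002 -0.0001 -0.0008]
[ 0.0303 -0.0119 -0.0018] [ 0.0002 -0.0001 -0.0008]
[ 0.0458 -0.0181 -0.0018] [ 0.0002 -0.0001 -0.0008]
[ 0.0613 -0.0243 -0.0018] [ 0.0002 -0.0001 -0.0008]
[ 0.0768 -0.0305 -0.0018] [ 0.0002 -0.0001 -0.0008]
```

Call:
{"op": "play_rows", "data": {
  "deltas": [
    [[1,0.015,-0.0057,0,0,0,0],[1,0.03,-0.012,0,0,0,0],[1,0.046,-0.018,0,0,0,0],[1,0.061,-0.0243,0,0,0,0],[1,0.0768,-0.0305,0,0,0,0]]
  ]
}}

```text
clock: 8.22
tool_pos: [0.5855, -0.0554, 0.0625]
eef_rot: [0.913, -0.408, 0.0, 0.0]
contact_force: [-2.1, 1.3, 5.9]
opening: 0.008
```

```bash
python3 - <<'E'
from path import *
S()
rows([P(s,.044) for s in(174,179,184,189,194)],np.radians(-48))
E
```

```text
s=169.5 off=0.2 mm depth=4.5 mm F=[-2.1  1.3  5.9]
t 8.22 pos [ 0.5855 -0.0554  0.0625] yaw -48.1 F [-2.12  1.25  5.89] op 0.01
[ 0.0145 -0.0057 -0.0017] [ 0.0002 -0.0001 -0.0008]
[ 0.0299 -0.0119 -0.0017] [ 0.0002 -0.0001 -0.0008]
[ 0.0454 -0.0181 -0.0017] [ 0.0002 -0.0001 -0.0008]
[ 0.0609 -0.0243 -0.0017] [ 0.0002 -0.0001 -0.0008]
[ 0.0764 -0.0305 -0.0017] [ 0.0002 -0.0001 -0.0008]
```

Call:
{"op": "play_rows", "data": {
  "deltas": [
    [[1,0.0145,-0.0057,0,0,0,0],[1,0.03,-0.012,0,0,0,0],[1,0.0455,-0.018,0,0,0,0],[1,0.061,-0.0243,0,0,0,0],[1,0.0764,-0.0305,0,0,0,0]]
  ]
}}

```text
clock: 8.85
tool_pos: [0.6079, -0.0665, 0.0625]
eef_rot: [0.913, -0.408, 0.0, 0.0]
contact_force: [-2.5, 0.6, 4.7]
opening: 0.005
```

```bash
python3 - <<'E'
from path import *
S()
rows([P(s,.044) for s in(199,204,208,211,211)],np.radians(-48))
m=vision.camera_model("wrist");im=vision.snapshot("wrist")
o=np.clip((im.astype(float)-10)*4,0,255).astype(np.uint8)
for s in (210,):
    c=proj(m,np.array(P(s,.025)),True)-[1.6,2]; cv2.circle(o,tuple(int(round(k)) for k in c),1,(0,255,0),-1)
cv2.imwrite("pics/w4.png",cv2.resize(o[220:350,240:435],(800,533),interpolation=cv2.INTER_CUBIC)[:,:,::-1])
E
```

```text
s=194.5 off=0.1 mm depth=4.5 mm F=[-2.5  0.6  4.7]
t 8.85 pos [ 0.6079 -0.0665  0.0625] yaw -48.1 F [-2.52  0.63  4.71] op 0.01
[ 0.0143 -0.0059 -0.0017] [ 0.0002 -0.0001 -0.0008]
[ 0.0298 -0.0121 -0.0017] [ 0.0002 -0.0001 -0.0008]
[ 0.0421 -0.017  -0.0017] [ 0.0002 -0.0001 -0.0008]
[ 0.0514 -0.0208 -0.0017] [ 0.0002 -0.0001 -0.0008]
[ 0.0514 -0.0208 -0.0017] [ 0.0002 -0.0001 -0.0008]
```

View pics/w4.png

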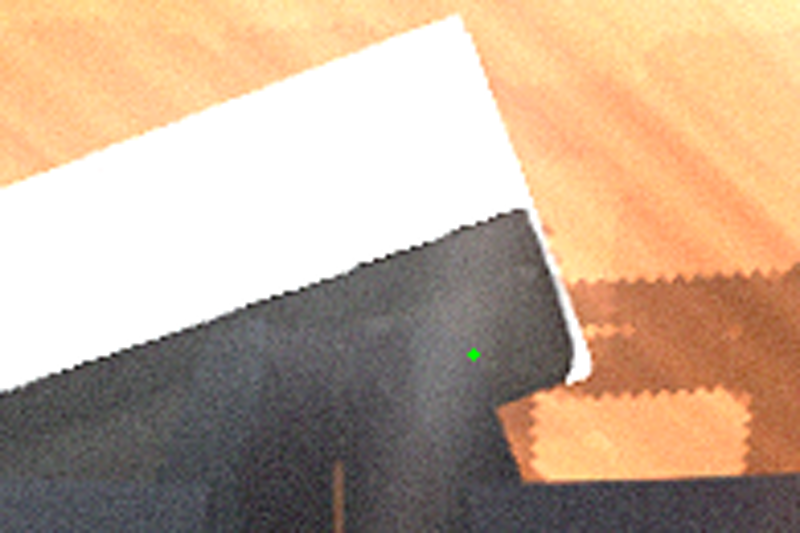

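Call:
{"op": "play_rows", "data": {
  "deltas": [
    [[1,0.0143,-0.006,0,0,0,0],[1,0.03,-0.012,0,0,0,0],[1,0.042,-0.017,0,0,0,0],[1,0.0514,-0.0208,0,0,0,0],[1,0.0514,-0.0208,0,0,0,0]]
  ]
}}

```text
clock: 9.52
tool_pos: [0.6242, -0.0746, 0.0626]
eef_rot: [0.913, -0.408, 0.001, 0.0]
contact_force: [-2.0, 0.9, 4.3]
opening: -0.0
```

```bash
python3 - <<'E'
from path import *
S()
E
```

```text
s=212.5 off=0.1 mm depth=4.4 mm F=[-2.   0.9  4.3]
```

Straight up, slowly at first, then well clear.

Call:
{"op": "play_rows", "data": {
  "deltas": [
    [[1,0,0,-0.01,0,0,0],[1,0,0,-0.025,0,0,0],[1,0,0,-0.06,0,0,0],[1,0,0,-0.14,0,0,0],[1,0,0,-0.25,0,0,0]]
  ]
}}

```text
clock: 10.15
tool_pos: [0.6239, -0.0749, 0.1383]
eef_rot: [0.913, -0.408, 0.001, 0.0]
contact_force: [-0.3, -0.6, 0.3]
opening: 0.008
```

Call:
{"op": "play_rows", "data": {
  "deltas": [
    [[1,0.1,0.1,-0.2,0,0,0],[1,0.2,0.25,-0.4,0,0,0],[1,0.3,0.4,-0.5,0,0,0],[1,0.4,0.55,-0.5,0,0,0],[1,0.5,0.7,-0.5,0,0,0]]
  ]
}}

```text
clock: 10.78
tool_pos: [0.5692, -0.3216, 0.2907]
eef_rot: [0.913, -0.408, 0.003, 0.001]
contact_force: [0.2, 0.3, 0.3]
opening: 0.004
```

Call:
{"op": "play_rows", "data": {
  "deltas": [
    [[1,0,0,0,0,0,0],[1,0,0,0,0,0,0],[1,0,0,0,0,0,0]]
  ]
}}

```text
clock: 11.15
tool_pos: [0.57, -0.3194, 0.2909]
eef_rot: [0.913, -0.407, 0.003, -0.0]
contact_force: [0.1, 0.7, 0.0]
opening: 0.005
```

```bash
python3 - <<'E'
from path import *
S();print(get_state()["tool_pos"],get_state()["qd"].round(3))
im=vision.snapshot("top"); im0=cv2.imread("pics/top0.png")[:,:,::-1]
sc=vision.snapshot("scene"); sc0=cv2.imread("pics/scene0.png")[:,:,::-1]
c=lambda x:cv2.resize(x[165:290,225:390],(400,303),interpolation=cv2.INTER_CUBIC)
d=lambda x:cv2.resize(x[190:310,270:430],(400,297),interpolation=cv2.INTER_CUBIC)
cv2.imwrite("pics/end.png",np.vstack([np.hstack([c(im0),c(im)]),np.hstack([d(sc0),d(sc)])])[:,:,::-1])
df=np.abs(im.astype(int)-im0).max(2);b=df[165:290,225:390];print("top diff>40:",(b>40).sum())
for n,(y0,y1,x0,x1) in dict(unit=(193,282,236,350),vee=(200,235,260,295),tin=(218,255,348,382),collar=(260,284,298,322),gauge=(170,196,290,322)).items():
    a=im0[y0:y1,x0:x1].mean(2).astype(np.float32);e=im[y0:y1,x0:x1].mean(2).astype(np.float32)
    print(n,np.round(cv2.phaseCorrelate(a,e,cv2.createHanningWindow(a.shape[::-1],cv2.CV_32F))[0],3))
E
```

```text
s=229.5 off=247.4 mm depth=-223.9 mm F=[0.1 0.7 0. ]
[ 0.56999855 -0.31944127  0.29088083] [-0.006  0.003  0.003  0.002  0.003 -0.     0.001]
top diff>40: 0
unit [0.009 0.023]
vee [ 0.024 -0.02 ]
tin [0.008 0.032]
collar [0.034 0.095]
gauge [0.03  0.488]
```

View pics/end.png

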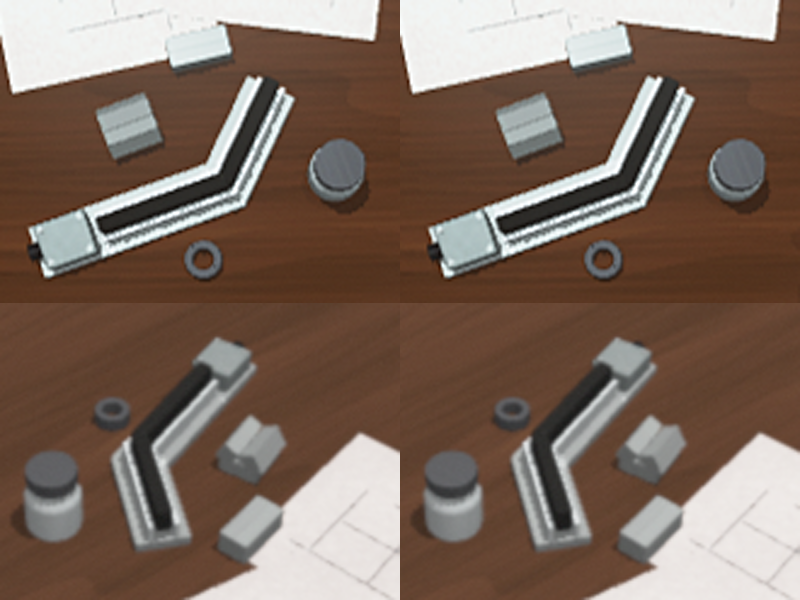

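```bash
python3 -c "
from plant import r
print(r.finish_job())"
```

```text
the job is handed in; nothing more can be done
None
```

I ran the shut fingertips along the top of the strip in one continuous light press, from p0 beside the terminal box, round the bend, to about 2 mm past p7. Then I lifted straight off and moved well clear. The whole job took about 11 s.

- **Depth:** at each check the strip was pressed down 3.6–4.5 mm, against its 10 mm stop. Vertical force read about 4–6 N, and drag along the strip reached about 4 N.
- **Centring:** at each check the fingers were within 0.3 mm of my planned line, except about 1.2 mm just past the bend. My camera views put the line itself up to about 3 mm apart. After I corrected the wrist camera from where the fingertips appeared, most of that gap closed, and later close-ups showed the line centred.
- **Final state:** before and after pictures from the top camera show the unit, the vee block, the tin and the collar unmoved, and the strip looks fully up. The robot was clear of everything, with force readings near zero.
- **One check disagreed:** the shift estimate for the gauge block came out at about 0.5 px, while the others were under 0.1 px. No pixel in that area changed noticeably, so I took it as an error in the estimate rather than movement.

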